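# Tap a jammed vial rack home in its sampler tray

## Task

One of the two aluminium vial racks has jammed, standing proud of its white tray. Take the mallet by its handle and free the rack with light downward taps of the mallet's head on its two end lugs in turn, lowering an end by about a centimetre at a time so that the rack stays nearly level, until it has moved fully home, flush with the tray; do not touch the glass vials. Then stand the mallet back on the bench, upright on its head.

Things in the scene. Friction and masses are not known exactly. Their poses are not given: they have to be found in the camera images.
- rack: Jammed aluminium rack: block 100 x 70 mm (y, x) with a flat lug 24 mm wide at each end. Origin: centre of its top face, level with the lug tops; z up. Tap the lugs 75 mm from it along +y and -y. Starts 24-30 mm proud, up to 2 degrees off level. Stiff friction: 6-15 N (more if faster) on a lug lowers that end, the other stays about put; it stays where left. Home: origin 50 mm above bench.
- tray: The white tray of the jammed rack, fixed to the bench: 200 mm (y) x 100 mm (x), top 50 mm above the bench, a slot for each lug. Origin: centre of its underside; y runs from lug to lug. The mallet's head is wider than a slot, so with a lug flush it rests on the tray at both sides. A like tray beside it holds a rack that is already flush: nothing to do there.
- vials: The ten small capped glass vials standing in the middle of the jammed rack, carried by it (same origin and axes as the rack): they take up 37 mm either way along y and 29 mm either way along x, and their caps stand 20 mm above the rack's top face.
- mallet_mid (a point): The mallet, standing upright on its head on the bench: round white head 46 mm in diameter, 55 mm high, flat underneath; above it a round wooden handle, 22 mm in diameter, 70 mm long, up to 125 mm; about 220 g. The point is on its axis half-way up, 62.5 mm above the underside (7.5 mm above the head's top); z is up along the handle.

How it is judged:
By the outcome, as a careful person would: the job done as asked, in the order asked, and still so for the second after the job is handed in, with the robot touching nothing.
It also fails if it takes over 58 s, if anything falls off the work surface, if the arm or the gripper's body presses on something with over 40 N, if the wrist force passes 120 N, or if a joint passes its speed limit or range.

## Robot

A 7-joint arm with a two-finger parallel gripper is mounted at the origin on the work surface. World frame = base frame: x ahead of the robot, y to its left, z up, the work surface at z = 0. Lengths are in m, angles in rad, forces in N, time in s.
With the tool pointing down it reaches from about 0.4 to 0.75 m from the base axis. Payload 19.5 kg.
Tool frame: the origin (TCP) lies on the centre line of the jaws, within the pads' length; the fingertips stand 14 mm ahead of it and the grasp point (between the pads) lies 5 mm behind it (arm.tip_reach is the distance from the TCP to the fingertips, in m); z points along the fingers, y is the line along which they close (so a half turn about z gives the same grasp; the last joint's range is limited). The gripper opens to 85 mm and grips with 20 to 120 N. Pads are 22 mm wide; open, the fingers measure 114 mm over their backs; the gripper's body (76 mm by 85 mm) begins 54 mm behind the grasp point. The pads swing forward as they close: fully open they stand 13 mm farther back than shut.
Start: joints at [-1.251, 0.707, -0.028, 1.485, 0.022, 0.951, -0.075], TCP at [0.204, 0.538, 0.245] pointing down, gripper open.
Joint ranges: [-2.71, 2.71], [-0.32, 2.16], [-1.57, 1.52], [0, 2.45], [-1.46, 4.6], [0, 2.02], [-2.83, 2.83]. Speed limits (rad/s): [1.89, 1.89, 2.57, 2.57, 3.01, 3.01, 3.01].

## Interface

Orientations are given as a unit quaternion [w, x, y, z].
In Python, from station import status, grab_frame, arm gives the robot as it stands. The module is installed in compiled form; this text tells all that it offers.
- The arm moves only by the shell command python3 -m crank 'ROWS'. ROWS is JSON, a list of rows, each a list of 7 numbers: the shift along the tool's x, y, z normalised to -1 to 1, where 1 is 200 mm, then the turn, a rotation vector about the tool's x, y, z normalised to -1 to 1, where 1 is 180 degrees, then the closure, from 0 (fully open) to 1 (shut). A call has 1 to 20 rows; each row shifts and turns the commanded pose from where the row before left it, along the tool's axes as they then stand; what a row does not reach is not made up. A row lasts 1/8 s, in which the tool goes at most 62.5 mm and 10.7 degrees, less where a joint would pass 70% of its speed; a pose out of reach is approached as far as the arm can. A call with a number of a shift or a turn outside -1 to 1 is refused whole. A call with a gripper value outside its range is refused whole. The fingers move at their own pace and stop on an object; the grip force is fixed at half the most. Time passes only in rows, so rows that do not move let the fingers close. It gives the time, the measured TCP pose, the force, the opening and the grip force at its end, in the units of the state.
- status.read_state(): the state, without advancing time (a new reading comes with each control period).
- grab_frame(name): name is "side" or "top" or "wrist"; returns a dict with "image" (480x640x3 uint8, red, green, blue), "intrinsics" (3x3 intrinsics, pixels), "camera_from_world" (4x4, takes a point from world to camera coordinates); the wrist camera has in their place "tool_from_camera" (4x4, takes a point from camera to tool coordinates, whose origin is the TCP and whose axes are the flange's). Camera axes: x right, y down, z forward; pixel columns grow to the right and rows downward; lengths in m; the calibration is good to about 2 mm. The wrist camera is an equidistant fisheye: a pixel r from the principal point sees the ray r / f radians off the axis. A picture is of the moment at which its call begins: read the wrist's pose just before it. There is no depth.
- arm.close_job(): hands the job in; it is judged then, once.
The state is a dict: "clock": time; "joint_pos": joint angles; "joint_vel": joint speeds; "tau": joint torques, N m; "tool_pos": TCP position; "tcp_rot": TCP orientation; "wrist_force": force on the tool from outside, world axes, zero at the start; "torque": the same for the moment, N m; "width": finger opening in m; "grip_force": force on a finger pad.
Only numpy, scipy, OpenCV 4.12 (cv2) and the standard library are available. Lean on these libraries where they do the work, as an engineer would, in place of code of your own. Each camera call takes 0.05 s, during which the arm holds its last target. There are 200 camera calls.

## Working session

There is one attempt and no reset: what is moved stays moved. The work goes in short steps, Python scripts to look and compute and a shell command to move; the robot and the scene stay as the last step left them, time stands still between calls to the robot, and variables do not carry over. Pictures are saved under pics/ and viewed, at most 10 in all, crops included, and the job is handed in when it is done.

```bash
mkdir -p pics
python3 - <<'E'
from station import status, grab_frame, arm
import cv2,numpy as np
s=status.read_state();print(s)
a=[]
for n in("side","top"):
    f=grab_frame(n);np.savez(f"pics/{n}0.npz",**f);cv2.imwrite(f"pics/{n}0.png",f["image"][:,:,::-1]);print(n,f["intrinsics"],f["camera_from_world"])
E
```

```text
{'clock': 0.0, 'joint_pos': array([-1.25067263,  0.70709219, -0.02759875,  1.48497979,  0.02198363,
        0.95090426, -0.07549768]), 'joint_vel': array([ 0.00120698, -0.00236559, -0.00143761,  0.000815  , -0.00021476,
        0.00047821, -0.00187329]), 'tau': array([-1.06411590e-03, -8.83201218e+01,  1.23438209e+00, -2.36152482e+01,
        1.68742990e-02,  6.70437570e-03, -3.06617878e-07]), 'tool_pos': array([0.20345779, 0.53754197, 0.24483834]), 'tcp_rot': array([-8.09510410e-05,  1.79937067e-01,  9.83677975e-01, -5.34699603e-04]), 'wrist_force': array([ 0.30078587,  0.38869583, -0.19245894]), 'torque': array([-0.06861027, -0.02255058,  0.01230814]), 'grip_force': 0.0, 'width': 0.08532948654604178}
side [[542.98410719   0.         326.94925098]
 [  0.         542.98410719 242.45741698]
 [  0.           0.           1.        ]] [[-0.67796693 -0.73500287 -0.01147295  0.35965425]
 [-0.34516144  0.33207945 -0.87783074  0.26732327]
 [ 0.64901805 -0.59118019 -0.47883354  0.33544621]
 [ 0.          0.          0.          1.        ]]
top [[486.95872696   0.         314.5392391 ]
 [  0.         486.95872696 241.86242293]
 [  0.           0.           1.        ]] [[-0.00345898 -0.99866878  0.05146557 -0.02281197]
 [-0.98132662 -0.00650795 -0.19223867  0.51890916]
 [ 0.19231769 -0.05116949 -0.97999775  0.6192153 ]
 [ 0.          0.          0.          1.        ]]
```

View pics/top0.png

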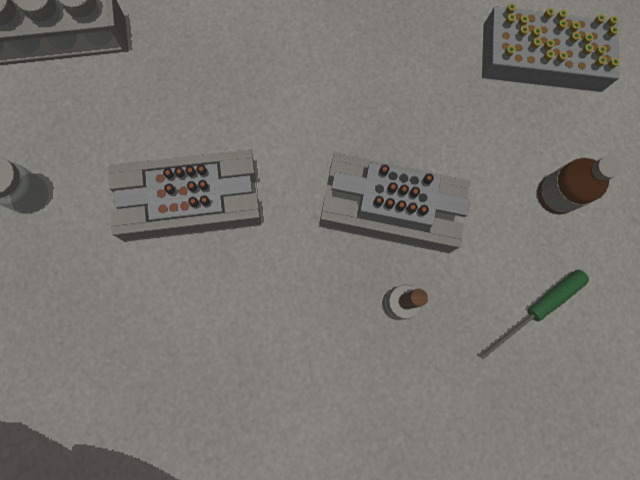

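View pics/side0.png

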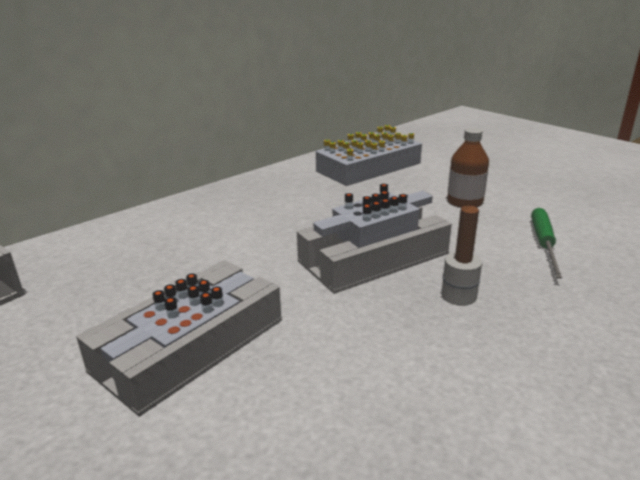

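The top view shows the jammed rack on the right (about 400,195) and the mallet at about (405,302). In the side view its lugs stand above the tray at about (385,215), and the mallet is at (465,260). I'll zoom in for pixel measurements.

Run:
```python
import cv2,numpy as np
t=cv2.imread("pics/top0.png")[145:320,310:480];s=cv2.imread("pics/side0.png")[175:310,290:490]
A=cv2.resize(t,None,fx=3.4,fy=3.4,interpolation=cv2.INTER_CUBIC)
cv2.imwrite("pics/ct.png",A)
cv2.imwrite("pics/cs.png",cv2.resize(s,None,fx=4,fy=4,interpolation=cv2.INTER_CUBIC))
```

```text
(no output)
```

View pics/ct.png

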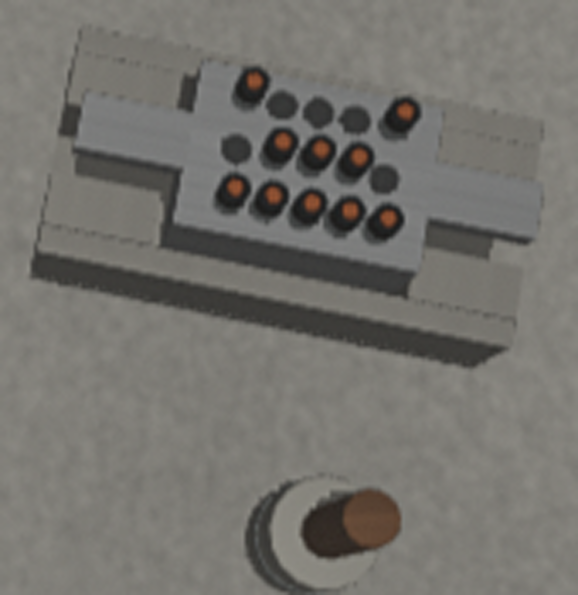

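View pics/cs.png

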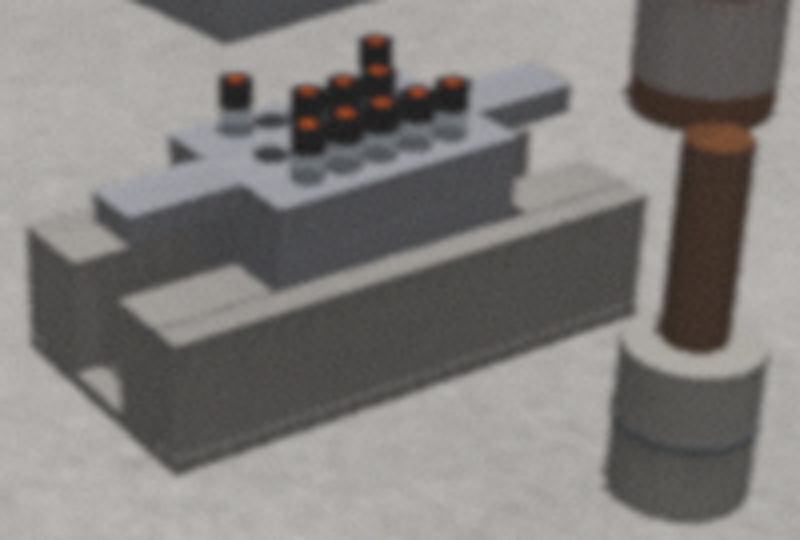

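The top crop shows the lug end corners at (88,93), (75,148), (542,182) and (530,240), and the handle top at (372,519). The side crop shows the matching corners at (97,195), (131,218), (535,65) and (570,92), and the handle top at (720,137). Next I'll triangulate these.

```bash
cat > h.py <<'E'
import numpy as np,cv2
from scipy.spatial.transform import Rotation as R
def ray(f,p):
    T=f["camera_from_world"];d=np.array([*((np.array(p)-f["intrinsics"][:2,2])/f["intrinsics"][[0,1],[0,1]]),1.])
    return -T[:3,:3].T@T[:3,3],T[:3,:3].T@d
def plane(f,p,z):
    o,d=ray(f,p);return o+d*(z-o[2])/d[2]
def tri(f,p,g,q):
    P=[a["intrinsics"]@a["camera_from_world"][:3] for a in(f,g)]
    X=cv2.triangulatePoints(*P,np.array(p,float).reshape(2,1),np.array(q,float).reshape(2,1));return (X[:3]/X[3]).ravel()
def proj(f,X):
    c=f["camera_from_world"][:3]@[*X,1];u=f["intrinsics"]@c;return u[:2]/u[2]
E
cat > m.py <<'E'
from h import *
t=np.load("pics/top0.npz");s=np.load("pics/side0.npz")
ct=lambda u,v:(309.65+u/3.4,144.65+v/3.4)
cs=lambda u,v:(289.6+u/4,174.6+v/4)
np.set_printoptions(precision=4,suppress=True)
L=[]
for n,a,b in[("L+hi",(88,93),(97,195)),("L+lo",(75,148),(131,218)),("L-hi",(542,182),(535,65)),("L-lo",(530,240),(570,92)),("handtop",(372,519),(720,137)),("traynear",(37,252),(178,347)),("traynear-",(512,348),(645,200))]:
    X=tri(t,ct(*a),s,cs(*b));L.append(X);print(n,X,proj(t,X)-ct(*a),proj(s,X)-cs(*b))
print("rack ends",(L[0]+L[1])/2,(L[2]+L[3])/2,sum(L[:4])/4)
print("tray",[plane(t,ct(*a),.05) for a in((80,25),(37,252),(543,120),(512,348))])
print("mallet",plane(t,ct(372,519),.125),plane(t,ct(324,532),.055),plane(s,cs(720,137),.125),plane(s,cs(696,345),.055))
E
python3 m.py
```

```text
L+hi [ 0.6112 -0.0506  0.0744] [0.523  0.5693] [-0.6279 -0.1131]
L+lo [ 0.5876 -0.0448  0.0765] [0.4146 0.4585] [-0.5111 -0.0871]
L-hi [ 0.5737 -0.2336  0.0783] [1.1276 1.4904] [-1.3653 -0.1162]
L-lo [ 0.5511 -0.2271  0.0764] [0.5849 0.7843] [-0.7276 -0.0522]
handtop [ 0.4365 -0.1451  0.1235] [0.3563 0.5129] [-0.5063 -0.017 ]
traynear [ 0.5515 -0.0313  0.0487] [0.4977 0.5673] [-0.6601 -0.1027]
traynear- [ 0.5137 -0.2276  0.0457] [0.1126 0.1564] [-0.15   -0.0073]
rack ends [ 0.5994 -0.0477  0.0754] [ 0.5624 -0.2303  0.0774] [ 0.5809 -0.139   0.0764]
tray [array([ 0.6505, -0.0493,  0.05  ]), array([ 0.552 , -0.0305,  0.05  ]), array([ 0.6114, -0.2453,  0.05  ]), array([ 0.5132, -0.2259,  0.05  ])]
mallet [ 0.437  -0.1443  0.125 ] [ 0.4375 -0.1436  0.055 ] [ 0.4344 -0.1427  0.125 ] [ 0.4327 -0.1412  0.055 ]
```

```bash
cat >> h.py <<'E'
def rows(cur_p,cur_q,wps,g):
    """wps: list of (xyz, yaw deg of tool y, n rows, polar?) tool kept pointing down"""
    Rc=R.from_quat(np.roll(cur_q,-1));p=np.array(cur_p,float)
    for xyz,yaw,n,polar in wps:
        xyz=np.array(xyz);y0=np.degrees(np.arctan2(*Rc.as_matrix()[[1,0],1]));p0=p.copy()
        for i in range(1,n+1):
            u=i/n
            if polar:
                a=np.array([np.hypot(*p0[:2]),np.arctan2(p0[1],p0[0]),p0[2]]);b=np.array([np.hypot(*xyz[:2]),np.arctan2(xyz[1],xyz[0]),xyz[2]])
                c=a+(b-a)*u;pn=np.array([c[0]*np.cos(c[1]),c[0]*np.sin(c[1]),c[2]])
            else: pn=p0+(xyz-p0)*u
            w=np.radians(y0+(yaw-y0)*u);ty=np.array([np.cos(w),np.sin(w),0]);tz=np.array([0,0,-1.])
            Rn=R.from_matrix(np.c_[np.cross(ty,tz),ty,tz])
            s=Rc.inv().apply(pn-p)/.2;r=(Rc.inv()*Rn).as_rotvec()/np.pi
            print([round(float(v),3) for v in [*s,*r]]+[g]);p,Rc=pn,Rn
E
python3 - <<'E'
from h import *
from station import status
s=status.read_state()
rows(s["tool_pos"],s["tcp_rot"],[((.436,-.143,.2),-18.2,16,True)],0)
E
```

```text
[-0.27, -0.049, 0.014, -0.0, 0.0, 0.03, 0]
[-0.267, -0.049, 0.014, 0.0, 0.0, 0.03, 0]
[-0.263, -0.049, 0.014, 0.0, 0.0, 0.03, 0]
[-0.26, -0.049, 0.014, 0.0, 0.0, 0.03, 0]
[-0.256, -0.048, 0.014, 0.0, 0.0, 0.03, 0]
[-0.253, -0.048, 0.014, 0.0, 0.0, 0.03, 0]
[-0.25, -0.048, 0.014, 0.0, 0.0, 0.03, 0]
[-0.246, -0.048, 0.014, 0.0, 0.0, 0.03, 0]
[-0.243, -0.048, 0.014, 0.0, 0.0, 0.03, 0]
[-0.239, -0.048, 0.014, 0.0, 0.0, 0.03, 0]
[-0.236, -0.047, 0.014, 0.0, 0.0, 0.03, 0]
[-0.232, -0.047, 0.014, 0.0, 0.0, 0.03, 0]
[-0.229, -0.047, 0.014, 0.0, 0.0, 0.03, 0]
[-0.225, -0.047, 0.014, 0.0, 0.0, 0.03, 0]
[-0.222, -0.047, 0.014, 0.0, 0.0, 0.03, 0]
[-0.219, -0.047, 0.014, 0.0, 0.0, 0.03, 0]
```

```bash
python3 -m crank '[[-0.27,-0.049,0.014,0,0,0.03,0],[-0.267,-0.049,0.014,0,0,0.03,0],[-0.263,-0.049,0.014,0,0,0.03,0],[-0.26,-0.049,0.014,0,0,0.03,0],[-0.256,-0.048,0.014,0,0,0.03,0],[-0.253,-0.048,0.014,0,0,0.03,0],[-0.25,-0.048,0.014,0,0,0.03,0],[-0.246,-0.048,0.014,0,0,0.03,0],[-0.243,-0.048,0.014,0,0,0.03,0],[-0.239,-0.048,0.014,0,0,0.03,0],[-0.236,-0.047,0.014,0,0,0.03,0],[-0.232,-0.047,0.014,0,0,0.03,0],[-0.229,-0.047,0.014,0,0,0.03,0],[-0.225,-0.047,0.014,0,0,0.03,0],[-0.222,-0.047,0.014,0,0,0.03,0],[-0.219,-0.047,0.014,0,0,0.03,0],[0,0,0,0,0,0,0]]'
python3 - <<'E'
from h import *
from station import status,grab_frame
s=status.read_state();print(s["tool_pos"],s["tcp_rot"],s["wrist_force"],s["joint_pos"])
f=grab_frame("wrist");np.savez("pics/w1.npz",**f,p=s["tool_pos"],q=s["tcp_rot"]);cv2.imwrite("pics/w1.png",f["image"][:,:,::-1]);print(f["tool_from_camera"],f["intrinsics"])
rows(s["tool_pos"],s["tcp_rot"],[((.436,-.143,.17),-18.2,1,False),((.436,-.143,.092),-18.2,2,False)],0)
E
```

```text
clock: 2.22
tool_pos: [0.4408, -0.1452, 0.2004]
tcp_rot: [0.0, 0.806, 0.592, -0.001]
wrist_force: [0.4, 0.7, -0.2]
width: 0.0856
grip_force: 0.0
[ 0.44080786 -0.14523578  0.2004135 ] [ 1.28281607e-04  8.06259333e-01  5.91561885e-01 -6.38890231e-04] [ 0.39108069  0.72382089 -0.15599537] [ 0.11498891  0.6340655   0.23138059  1.93904609 -0.24245333  0.59558436
  0.19977642]
[[ 9.12593802e-04 -9.45613669e-01 -3.25290573e-01  8.34142010e-02]
 [ 9.99999565e-01  8.00303289e-04  4.79004583e-04 -2.40396068e-04]
 [-1.92622166e-04 -3.25290869e-01  9.45613988e-01 -1.28422899e-01]
 [ 0.00000000e+00  0.00000000e+00  0.00000000e+00  1.00000000e+00]] [[371.64829954   0.         324.02530794]
 [  0.         371.64829954 238.28568817]
 [  0.           0.           1.        ]]
[0.004, -0.026, 0.152, -0.0, 0.0, 0.004, 0]
[0.0, 0.0, 0.195, 0.0, 0.0, 0.0, 0]
[0.0, 0.0, 0.195, 0.0, 0.0, 0.0, 0]
```

View pics/w1.png

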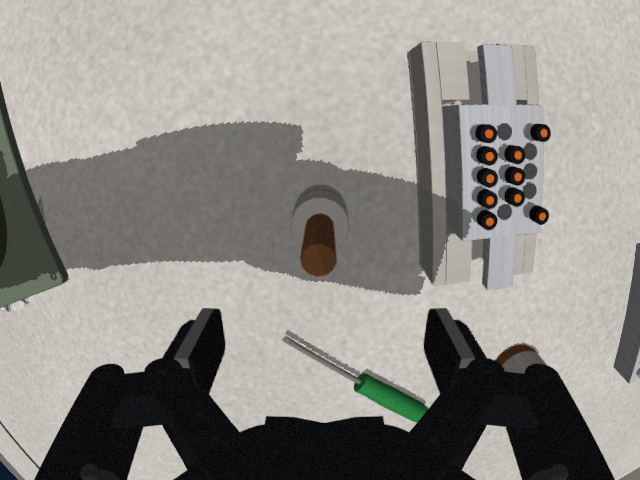

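The wrist view shows the handle top at (318,259), slightly off the jaw centre line, and the lug ends at (480–510,44) and (487–513,288).

```bash
cat >> h.py <<'E'
def wplane(f,p,z):
    d=np.array(p,float)-f["intrinsics"][:2,2];r=np.hypot(*d);th=r/f["intrinsics"][0,0]
    v=np.array([*(d/r*np.sin(th)),np.cos(th)]);T=f["tool_from_camera"];Q=R.from_quat(np.roll(f["q"],-1))
    o=f["p"]+Q.apply(T[:3,3]);v=Q.apply(T[:3,:3]@v);return o+v*(z-o[2])/v[2]
E
python3 - <<'E'
from h import *
f=np.load("pics/w1.npz")
print(wplane(f,(318,259),.125),wplane(f,(320,221),.055))
a=[wplane(f,p,.0765) for p in((480,44),(510,45),(487,288),(513,287))];print(a,sum(a)/4)
for m in ((.437,-.1435),):
  rows(f["p"],f["q"],[((*m,.17),-18.2,1,False),((*m,.092),-18.2,2,False)],0)
E
```

```text
[ 0.43731605 -0.14389289  0.125     ] [ 0.43859698 -0.14132141  0.055     ]
[array([ 0.58675002, -0.04397083,  0.0765    ]), array([ 0.61096376, -0.04838131,  0.0765    ]), array([ 0.55324615, -0.22901427,  0.0765    ]), array([ 0.57704701, -0.23667628,  0.0765    ])] [ 0.58200173 -0.13951067  0.0765    ]
[0.003, -0.021, 0.152, -0.0, 0.0, 0.004, 0]
[0.0, 0.0, 0.195, 0.0, 0.0, 0.0, 0]
[0.0, 0.0, 0.195, 0.0, 0.0, 0.0, 0]
```

```bash
python3 -m crank '[[0.003,-0.021,0.152,0,0,0.004,0],[0,0,0.15,0,0,0,0],[0,0,0.12,0,0,0,0],[0,0,0.12,0,0,0,0],[0,0,0,0,0,0,0],[0,0,0,0,0,0,1],[0,0,0,0,0,0,1],[0,0,0,0,0,0,1],[0,0,0,0,0,0,1],[0,0,0,0,0,0,1],[0,0,0,0,0,0,1]]'
```

```text
clock: 3.65
tool_pos: [0.4385, -0.1408, 0.0926]
tcp_rot: [0.0, 0.808, 0.589, 0.0]
wrist_force: [-0.5, 0.5, 11.0]
width: 0.021
grip_force: 58.1
```

```bash
python3 -m crank '[[0,0,-0.15,0,0,0,1],[0,0,-0.25,0,0,0,1],[0,0,-0.2,0,0,0,1],[0,0,0,0,0,0,1]]'
cat > look.py <<'E'
import sys
from h import *
from station import status,grab_frame
s=status.read_state();print(s["clock"],s["tool_pos"],s["tcp_rot"],s["wrist_force"],s["torque"])
for n in("side","top"):
    f=grab_frame(n);np.savez(f"pics/{n}{sys.argv[1]}.npz",**f,p=s["tool_pos"],q=s["tcp_rot"]);cv2.imwrite(f"pics/{n}{sys.argv[1]}.png",f["image"][:,:,::-1])
E
python3 look.py 2
python3 - <<'E'
from h import *
f=np.load("pics/side2.npz")
rows(f["p"],f["q"],[((.5677,-.2095,.215),-17.8,4,False)],1)
a=cv2.imread("pics/side2.png")[60:330,240:560];cv2.imwrite("pics/s2c.png",cv2.resize(a,None,fx=2.2,fy=2.2))
E
```

```text
clock: 4.15
tool_pos: [0.439, -0.141, 0.2142]
tcp_rot: [0.002, 0.808, 0.589, 0.001]
wrist_force: [-0.1, 0.2, -3.3]
width: 0.0204
grip_force: 59.5
4.15 [ 0.43899975 -0.14095072  0.21424069] [0.00158493 0.80817689 0.58893628 0.0012859 ] [-0.11543901  0.22930361 -3.33935704] [ 0.00730435 -0.03964901 -0.01823145]
[-0.032, 0.179, -0.0, 0.001, -0.0, -0.0, 1]
[-0.032, 0.179, -0.001, 0.0, 0.0, -0.0, 1]
[-0.032, 0.179, -0.001, 0.0, 0.0, -0.0, 1]
[-0.032, 0.179, -0.001, 0.0, 0.0, -0.0, 1]
```

View pics/s2c.png

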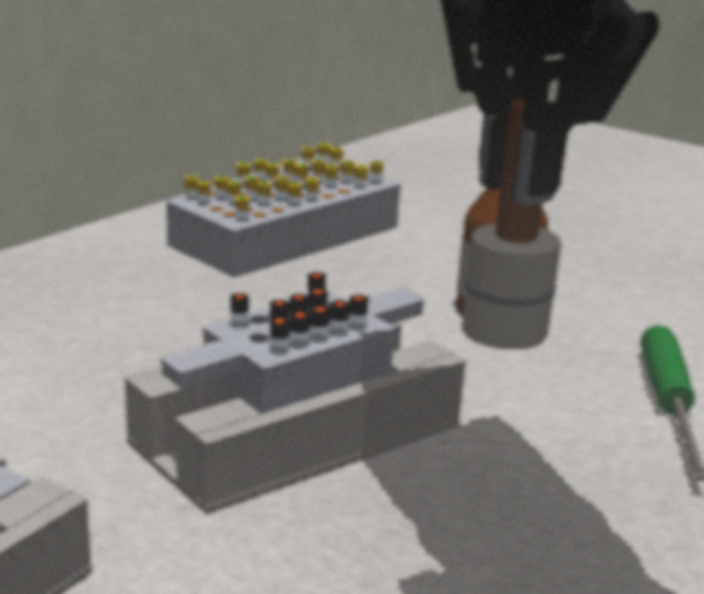

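The mallet is held upright, with its head spanning columns 462–555 in the crop at mid-height. I'll check its axis against the prediction while moving above the -y lug.

```bash
python3 - <<'E'
from h import *
f=np.load("pics/side2.npz");b=f["p"].copy();b[2]-=.0926
for o in([0,0],[-.001,-.003]):
  print(o,[(proj(f,[b[0]+o[0],b[1]+o[1],b[2]+h])-[240,60])*2.2 for h in(0,.055)])
E
python3 -m crank '[[-0.032,0.179,0,0,0,0,1],[-0.032,0.179,-0.001,0,0,0,1],[-0.032,0.179,0,0,0,0,1],[-0.032,0.179,-0.001,0,0,0,1],[0,0,0.1,0,0,0,1],[0,0,0.1,0,0,0,1],[0,0,0,0,0,0,1]]'
python3 look.py 3
python3 - <<'E'
from h import *
a=cv2.imread("pics/side3.png")[60:300,280:480];b=cv2.imread("pics/top3.png")[100:340,310:510]
cv2.imwrite("pics/c3.png",cv2.resize(np.hstack([a,b]),None,fx=2,fy=2,interpolation=2))
E
```

```text
[0, 0] [array([495.23923822, 331.46750039]), array([506.95122704, 235.33555188])]
[-0.001, -0.003] [array([500.03701229, 330.38624898]), array([511.93148514, 234.38268219])]
clock: 5.12
tool_pos: [0.5659, -0.2089, 0.1703]
tcp_rot: [-0.001, 0.808, 0.589, -0.001]
wrist_force: [0.0, 0.7, -1.4]
width: 0.0205
grip_force: 59.6
5.125 [ 0.56588134 -0.20888988  0.17033263] [-0.00149294  0.80834647  0.58870422 -0.0010435 ] [ 0.04749847  0.68853962 -1.4211284 ] [-0.01325009  0.01040515  0.03347372]
```

View pics/c3.png

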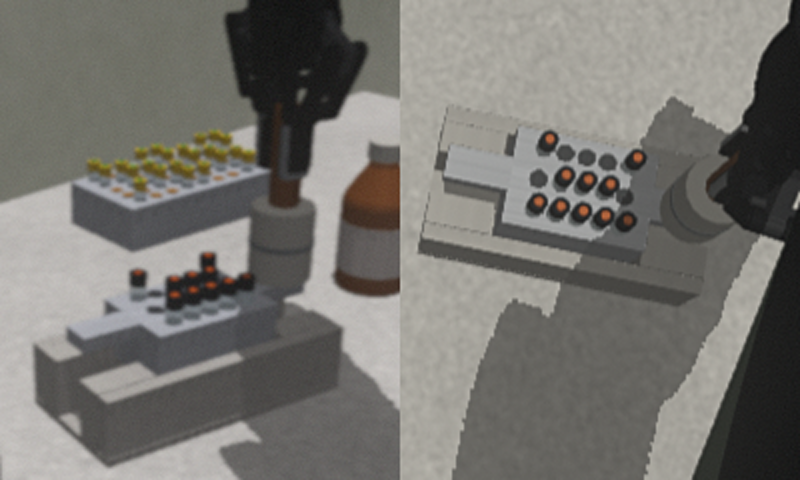

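The head sits over the -y lug, about 15 mm clear of the vials, with its underside almost at the lug top. Starting the first tap.

```bash
python3 -m crank '[[0,0.008,0.01,0,0,0,1],[0,0,0.01,0,0,0,1]]';python3 -m crank '[[0,0,0.01,0,0,0,1],[0,0,0.01,0,0,0,1]]';python3 -m crank '[[0,0,0.01,0,0,0,1],[0,0,0,0,0,0,1]]'
```

```text
clock: 5.48
tool_pos: [0.5684, -0.2096, 0.1687]
tcp_rot: [0.0, 0.808, 0.589, 0.0]
wrist_force: [-0.5, -0.4, -1.6]
width: 0.0206
grip_force: 59.7
clock: 5.72
tool_pos: [0.5684, -0.2097, 0.1648]
tcp_rot: [0.0, 0.808, 0.589, 0.0]
wrist_force: [-0.4, -1.2, 4.4]
width: 0.0207
grip_force: 60.3
clock: 5.98
tool_pos: [0.5683, -0.2096, 0.1625]
tcp_rot: [0.0, 0.808, 0.589, 0.0]
wrist_force: [0.2, -1.2, 1.7]
width: 0.0209
grip_force: 60.2
```

```bash
python3 -m crank '[[0,0,0.01,0,0,0,1],[0,0,0.01,0,0,0,1]]';python3 -m crank '[[0,0,0.01,0,0,0,1],[0,0,0,0,0,0,1]]'
```

```text
clock: 6.22
tool_pos: [0.5683, -0.2096, 0.1585]
tcp_rot: [0.0, 0.808, 0.589, 0.0]
wrist_force: [0.4, -1.0, 4.0]
width: 0.021
grip_force: 60.3
clock: 6.48
tool_pos: [0.5682, -0.2095, 0.1563]
tcp_rot: [-0.0, 0.808, 0.589, -0.0]
wrist_force: [1.3, -0.2, 1.5]
width: 0.0202
grip_force: 60.1
```

```bash
python3 -m crank '[[0,0,-0.15,0,0,0,1],[0,0,-0.2,0,0,0,1],[0.186,-0.0216,0,0,0,0,1],[0.186,-0.0216,0,0,0,0,1],[0.186,-0.0216,0,0,0,0,1],[0.186,-0.0216,0,0,0,0,1],[0,0,0.15,0,0,0,1],[0,0,0.1,0,0,0,1],[0,0,0,0,0,0,1]]'; python3 look.py 4
python3 - <<'E'
from h import *
a=cv2.imread("pics/side4.png")[60:300,250:480];b=cv2.imread("pics/top4.png")[100:340,310:480]
cv2.imwrite("pics/c4.png",cv2.resize(np.hstack([a,b]),None,fx=2,fy=2,interpolation=2))
E
```

```text
clock: 7.6
tool_pos: [0.5966, -0.0624, 0.1753]
tcp_rot: [-0.001, 0.808, 0.589, -0.001]
wrist_force: [0.1, 0.6, -2.2]
width: 0.0211
grip_force: 59.7
7.6 [ 0.5966008  -0.06240512  0.17527483] [-0.00100592  0.808246    0.58884297 -0.00116072] [ 0.11935203  0.56034413 -2.21815697] [ 0.01835773  0.00721946 -0.04994169]
```

View pics/c4.png

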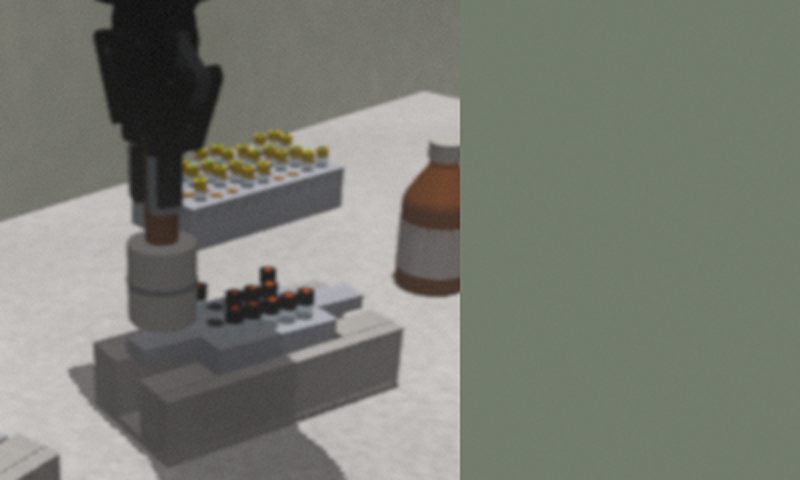

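The -y lug is lowered and the head is above the +y lug. Tapping the +y lug now.

```bash
python3 -m crank '[[0,0,0.01,0,0,0,1],[0,0,0.01,0,0,0,1],[0,0,0.01,0,0,0,1]]';python3 -m crank '[[0,0,0.01,0,0,0,1]]';python3 -m crank '[[0,0,0.01,0,0,0,1],[0,0,0.01,0,0,0,1]]';python3 -m crank '[[0,0,0.01,0,0,0,1],[0,0,0.01,0,0,0,1]]';python3 -m crank '[[0,0,0.01,0,0,0,1],[0,0,0,0,0,0,1]]'
```

```text
clock: 8.07
tool_pos: [0.5974, -0.0626, 0.1706]
tcp_rot: [0.0, 0.808, 0.589, 0.0]
wrist_force: [-0.1, -0.4, -1.9]
width: 0.0203
grip_force: 59.7
clock: 8.2
tool_pos: [0.5974, -0.0626, 0.1685]
tcp_rot: [0.0, 0.808, 0.589, -0.0]
wrist_force: [0.2, 1.4, -1.5]
width: 0.0206
grip_force: 59.7
clock: 8.45
tool_pos: [0.5974, -0.0626, 0.1644]
tcp_rot: [0.0, 0.808, 0.589, -0.0]
wrist_force: [-0.2, 0.7, -2.0]
width: 0.0205
grip_force: 59.7
clock: 8.7
tool_pos: [0.5975, -0.0627, 0.1605]
tcp_rot: [0.0, 0.808, 0.589, 0.0]
wrist_force: [-0.2, -0.6, 3.5]
width: 0.0208
grip_force: 59.7
clock: 8.95
tool_pos: [0.5974, -0.0626, 0.1585]
tcp_rot: [0.0, 0.808, 0.589, 0.0]
wrist_force: [0.6, -0.3, 2.1]
width: 0.0208
grip_force: 59.9
```

```bash
python3 -m crank '[[0,0,0.01,0,0,0,1],[0,0,0.01,0,0,0,1]]';python3 -m crank '[[0,0,0.01,0,0,0,1],[0,0,0,0,0,0,1]]'
python3 -m crank '[[0,0,-0.2,0,0,0,1],[0,0,-0.2,0,0,0,1],[-0.186,0.0216,0,0,0,0,1],[-0.186,0.0216,0,0,0,0,1],[-0.186,0.0216,0,0,0,0,1],[-0.186,0.0216,0,0,0,0,1],[0,0,0.2,0,0,0,1],[0,0,0.12,0,0,0,1],[0,0,0,0,0,0,1]]'
```

```text
clock: 9.2
tool_pos: [0.5975, -0.0625, 0.1545]
tcp_rot: [0.0, 0.808, 0.589, 0.0]
wrist_force: [-0.8, 1.9, 4.0]
width: 0.0207
grip_force: 60.1
clock: 9.45
tool_pos: [0.5974, -0.0626, 0.1523]
tcp_rot: [0.0, 0.808, 0.589, -0.0]
wrist_force: [-0.3, 0.5, 1.4]
width: 0.0209
grip_force: 60.1
clock: 10.58
tool_pos: [0.5675, -0.2094, 0.1671]
tcp_rot: [-0.001, 0.808, 0.589, -0.001]
wrist_force: [-0.2, -0.5, -0.9]
width: 0.0207
grip_force: 59.6
```

```bash
python3 -m crank '[[0,0,0.02,0,0,0,1],[0,0,0.015,0,0,0,1],[0,0,0.01,0,0,0,1]]';python3 -m crank '[[0,0,0.01,0,0,0,1],[0,0,0.01,0,0,0,1]]';python3 -m crank '[[0,0,0.01,0,0,0,1],[0,0,0.01,0,0,0,1]]';python3 -m crank '[[0,0,0.01,0,0,0,1],[0,0,0,0,0,0,1]]'
```

```text
clock: 10.95
tool_pos: [0.5684, -0.2096, 0.1598]
tcp_rot: [0.0, 0.808, 0.589, 0.0]
wrist_force: [0.3, -0.1, -1.9]
width: 0.0209
grip_force: 59.6
clock: 11.2
tool_pos: [0.5683, -0.2096, 0.1555]
tcp_rot: [0.0, 0.808, 0.589, -0.0]
wrist_force: [-0.1, -0.2, -3.0]
width: 0.0205
grip_force: 59.6
clock: 11.45
tool_pos: [0.5683, -0.2097, 0.1516]
tcp_rot: [0.0, 0.808, 0.589, 0.0]
wrist_force: [-1.5, 0.4, 3.5]
width: 0.0209
grip_force: 60.1
clock: 11.7
tool_pos: [0.5683, -0.2096, 0.1495]
tcp_rot: [0.0, 0.808, 0.589, -0.0]
wrist_force: [0.1, 0.2, 1.9]
width: 0.0203
grip_force: 60.2
```

```bash
python3 -m crank '[[0,0,0.01,0,0,0,1],[0,0,0,0,0,0,1]]'
python3 -m crank '[[0,0,-0.2,0,0,0,1],[0,0,-0.2,0,0,0,1],[0.186,-0.0216,0,0,0,0,1],[0.186,-0.0216,0,0,0,0,1],[0.186,-0.0216,0,0,0,0,1],[0.186,-0.0216,0,0,0,0,1],[0,0,0.2,0,0,0,1],[0,0,0.15,0,0,0,1],[0,0,0,0,0,0,1]]'
python3 -m crank '[[0,0,0.01,0,0,0,1],[0,0,0.01,0,0,0,1],[0,0,0.01,0,0,0,1],[0,0,0.01,0,0,0,1]]';python3 -m crank '[[0,0,0.01,0,0,0,1]]';python3 -m crank '[[0,0,0.01,0,0,0,1]]';python3 -m crank '[[0,0,0.01,0,0,0,1]]'
```

```text
clock: 11.95
tool_pos: [0.5682, -0.2096, 0.1474]
tcp_rot: [0.0, 0.808, 0.589, -0.0]
wrist_force: [0.4, -0.7, 2.0]
width: 0.0204
grip_force: 60.2
clock: 13.08
tool_pos: [0.5965, -0.0624, 0.1559]
tcp_rot: [-0.001, 0.808, 0.589, -0.001]
wrist_force: [0.6, -0.4, -1.6]
width: 0.0208
grip_force: 59.6
clock: 13.58
tool_pos: [0.5975, -0.0626, 0.1497]
tcp_rot: [0.0, 0.808, 0.589, 0.0]
wrist_force: [0.1, 0.4, -2.3]
width: 0.0207
grip_force: 59.6
clock: 13.7
tool_pos: [0.5975, -0.0627, 0.1476]
tcp_rot: [0.0, 0.808, 0.589, 0.0]
wrist_force: [-0.5, 1.3, 4.1]
width: 0.0207
grip_force: 60.0
clock: 13.82
tool_pos: [0.5976, -0.0626, 0.1457]
tcp_rot: [0.0, 0.808, 0.589, 0.0]
wrist_force: [-0.5, 1.9, 3.9]
width: 0.0207
grip_force: 60.1
clock: 13.95
tool_pos: [0.5975, -0.0626, 0.1436]
tcp_rot: [0.0, 0.808, 0.589, 0.0]
wrist_force: [-1.0, 0.6, 4.1]
width: 0.0207
grip_force: 60.1
```

```bash
for i in 1 2; do :; done; python3 -m crank '[[0,0,0.005,0,0,0,1]]';python3 -m crank '[[0,0,0.005,0,0,0,1]]';python3 -m crank '[[0,0,0.005,0,0,0,1]]'
```

```text
clock: 14.08
tool_pos: [0.5975, -0.0626, 0.1426]
tcp_rot: [0.0, 0.808, 0.589, 0.0]
wrist_force: [-2.4, 1.6, 18.9]
width: 0.0207
grip_force: 61.9
clock: 14.2
tool_pos: [0.5977, -0.0627, 0.1426]
tcp_rot: [0.0, 0.808, 0.589, 0.0]
wrist_force: [-6.9, 2.9, 33.2]
width: 0.0207
grip_force: 63.3
clock: 14.32
tool_pos: [0.5979, -0.0627, 0.1424]
tcp_rot: [0.001, 0.808, 0.589, 0.001]
wrist_force: [-10.5, 3.1, 48.5]
width: 0.0205
grip_force: 65.0
```

The head bottomed on the tray at TCP 0.1426, so the +y end is flush. Moving to the -y end.

```bash
python3 -m crank '[[0,0,-0.2,0,0,0,1],[0,0,-0.2,0,0,0,1],[-0.186,0.0216,0,0,0,0,1],[-0.186,0.0216,0,0,0,0,1],[-0.186,0.0216,0,0,0,0,1],[-0.186,0.0216,0,0,0,0,1],[0,0,0.2,0,0,0,1],[0,0,0.12,0,0,0,1],[0,0,0,0,0,0,1]]'
```

```text
clock: 15.45
tool_pos: [0.5675, -0.2094, 0.1551]
tcp_rot: [-0.001, 0.808, 0.589, -0.001]
wrist_force: [-0.6, 0.4, -1.3]
width: 0.0202
grip_force: 59.8
```

```bash
python3 -m crank '[[0,0,0.015,0,0,0,1],[0,0,0.01,0,0,0,1],[0,0,0.01,0,0,0,1]]';python3 -m crank '[[0,0,0.01,0,0,0,1]]';python3 -m crank '[[0,0,0.01,0,0,0,1]]';python3 -m crank '[[0,0,0.005,0,0,0,1]]';python3 -m crank '[[0,0,0.005,0,0,0,1]]'
```

```text
clock: 15.82
tool_pos: [0.5684, -0.2096, 0.15]
tcp_rot: [0.0, 0.808, 0.589, 0.0]
wrist_force: [-0.3, 0.3, -2.6]
width: 0.0208
grip_force: 59.8
clock: 15.95
tool_pos: [0.5683, -0.2096, 0.1476]
tcp_rot: [0.0, 0.808, 0.589, 0.0]
wrist_force: [0.2, -0.1, -1.0]
width: 0.0208
grip_force: 59.8
clock: 16.08
tool_pos: [0.5683, -0.2095, 0.1455]
tcp_rot: [0.0, 0.808, 0.589, 0.0]
wrist_force: [-0.0, -0.2, -1.6]
width: 0.0208
grip_force: 59.8
clock: 16.2
tool_pos: [0.5682, -0.2096, 0.1444]
tcp_rot: [0.0, 0.808, 0.589, -0.0]
wrist_force: [0.4, 0.3, -1.9]
width: 0.0209
grip_force: 59.8
clock: 16.32
tool_pos: [0.5682, -0.2096, 0.1435]
tcp_rot: [0.0, 0.808, 0.589, -0.0]
wrist_force: [0.3, 0.4, -2.4]
width: 0.0208
grip_force: 59.8
```

```bash
python3 -m crank '[[0,0,0.005,0,0,0,1]]';python3 -m crank '[[0,0,0.005,0,0,0,1]]';python3 -m crank '[[0,0,0.005,0,0,0,1]]'
```

```text
clock: 16.45
tool_pos: [0.5683, -0.2097, 0.1426]
tcp_rot: [0.0, 0.808, 0.589, -0.0]
wrist_force: [-2.0, 0.5, 13.4]
width: 0.0204
grip_force: 61.5
clock: 16.58
tool_pos: [0.5684, -0.2098, 0.1426]
tcp_rot: [0.001, 0.808, 0.589, 0.0]
wrist_force: [-6.3, 2.7, 27.0]
width: 0.0208
grip_force: 63.0
clock: 16.7
tool_pos: [0.5685, -0.21, 0.1425]
tcp_rot: [0.001, 0.808, 0.589, 0.0]
wrist_force: [-10.0, 3.7, 43.2]
width: 0.0207
grip_force: 64.7
```

```bash
python3 -m crank '[[0,0,-0.2,0,0,0,1],[0,0,-0.2,0,0,0,1],[0.0325,-0.1805,0,0,0,0,1],[0.0325,-0.1805,0,0,0,0,1],[0.0325,-0.1805,0,0,0,0,1],[0.0325,-0.1805,0,0,0,0,1],[0,0,0,0,0,0,1]]'
python3 look.py 5
python3 - <<'E'
from h import *
a=cv2.imread("pics/side5.png")[180:300,290:460];b=cv2.imread("pics/top5.png")[140:260,310:480]
cv2.imwrite("pics/c5.png",cv2.resize(np.vstack([a,b]),None,fx=2.5*1.0,fy=2.5,interpolation=2) if 0 else cv2.resize(np.hstack([a,b]),None,fx=2.3,fy=2.3,interpolation=2))
E
```

```text
clock: 17.58
tool_pos: [0.4374, -0.1397, 0.221]
tcp_rot: [-0.0, 0.808, 0.589, 0.0]
wrist_force: [0.8, -0.8, -1.6]
width: 0.0202
grip_force: 60.1
17.575 [ 0.43744024 -0.13965742  0.22100121] [-3.32035179e-04  8.08098535e-01  5.89047237e-01  6.28456069e-06] [ 0.80000261 -0.78586892 -1.59344083] [ 0.00058546 -0.11502786  0.06068488]
```

View pics/c5.png

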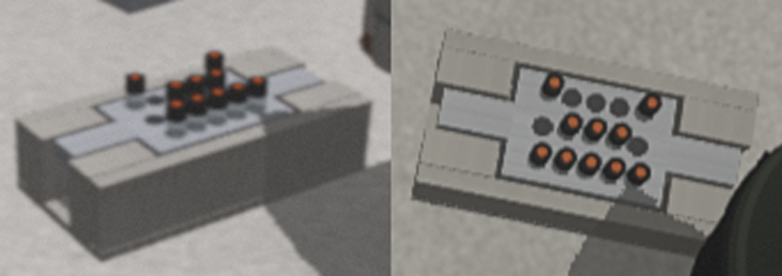

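Both views show the rack flush at both ends. The -y lug gave no resistance before the head reached the tray, so it was already home. Now I'll lower the mallet back to its spot.

```bash
python3 -m crank '[[0,0,0.2,0,0,0,1],[0,0,0.2,0,0,0,1],[0,0,0.15,0,0,0,1],[0,0,0.04,0,0,0,1],[0,0,0,0,0,0,1]]'; python3 -m crank '[[0,0,0.01,0,0,0,1],[0,0,0.01,0,0,0,1],[0,0,0,0,0,0,1]]'
```

```text
clock: 18.3
tool_pos: [0.4391, -0.1409, 0.1027]
tcp_rot: [0.0, 0.808, 0.589, -0.0]
wrist_force: [-0.3, -0.7, -2.1]
width: 0.0206
grip_force: 60.0
clock: 18.68
tool_pos: [0.4389, -0.1406, 0.0987]
tcp_rot: [0.0, 0.808, 0.589, 0.0]
wrist_force: [-0.3, -0.6, -0.7]
width: 0.0207
grip_force: 60.0
```

```bash
python3 -m crank '[[0,0,0.01,0,0,0,1],[0,0,0.01,0,0,0,1],[0,0,0.005,0,0,0,1],[0,0,0,0,0,0,1]]'; python3 -m crank '[[0,0,0.0025,0,0,0,1],[0,0,0,0,0,0,1]]';python3 -m crank '[[0,0,0.0025,0,0,0,1],[0,0,0,0,0,0,1]]'
```

```text
clock: 19.18
tool_pos: [0.4387, -0.1405, 0.0934]
tcp_rot: [-0.0, 0.808, 0.589, -0.0]
wrist_force: [-0.3, 0.0, -1.7]
width: 0.0206
grip_force: 60.0
clock: 19.42
tool_pos: [0.4388, -0.1406, 0.093]
tcp_rot: [0.0, 0.808, 0.589, -0.0]
wrist_force: [0.2, -1.3, -2.0]
width: 0.0206
grip_force: 60.0
clock: 19.68
tool_pos: [0.4388, -0.1406, 0.0927]
tcp_rot: [0.0, 0.808, 0.589, 0.0]
wrist_force: [-0.5, -0.1, 4.2]
width: 0.0206
grip_force: 61.0
```

```bash
python3 -m crank '[[0,0,0,0,0,0,0.6],[0,0,0,0,0,0,0.5],[0,0,0,0,0,0,0.3],[0,0,0,0,0,0,0],[0,0,0,0,0,0,0],[0,0,0,0,0,0,0]]'; python3 -m crank '[[0,0,-0.1,0,0,0,0],[0,0,-0.25,0,0,0,0],[0,0,-0.25,0,0,0,0],[0,-0.1,-0.1,0,0,0,0],[0,0,0,0,0,0,0],[0,0,0,0,0,0,0]]'
python3 look.py 6
python3 - <<'E'
from h import *
a=cv2.imread("pics/side6.png")[160:320,280:500];b=cv2.imread("pics/top6.png")[140:300,310:480]
cv2.imwrite("pics/c6.png",cv2.resize(np.hstack([a,b]),None,fx=2,fy=2,interpolation=2))
E
```

```text
clock: 20.42
tool_pos: [0.4387, -0.1406, 0.0925]
tcp_rot: [0.0, 0.808, 0.589, -0.0]
wrist_force: [0.3, -0.6, -0.2]
width: 0.0851
grip_force: 0.0
clock: 21.18
tool_pos: [0.42, -0.1344, 0.2321]
tcp_rot: [-0.0, 0.808, 0.589, -0.0]
wrist_force: [-0.0, -1.3, -0.7]
width: 0.0853
grip_force: 0.0
21.175 [ 0.41996897 -0.13441331  0.23205003] [-9.72292159e-05  8.08213246e-01  5.88889909e-01 -1.24035627e-04] [-0.04178484 -1.34282216 -0.685796  ] [-0.02287494 -0.01688682  0.0233194 ]
```

View pics/c6.png

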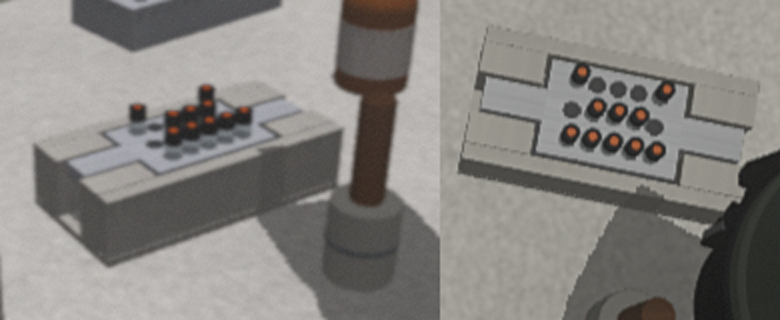

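The mallet is standing upright on its head and released, the rack is flush, and the gripper is clear of everything. Handing in.

```bash
python3 -c "
from station import arm
print(arm.close_job())"
```

```text
the job is handed in; nothing more can be done
None
```

The rack is down flush with its tray, the mallet stands upright on its head on the bench, and the job was handed in at about 21 s; the last press on each lug met the tray and peaked at 43–49 N at the wrist, firmer than a light tap.

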